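# Hang the remote cradle on its keyhole stud

### The job

Pick up the green remote cradle from the glass tray and hang it on the sloped stand: slip its keyhole over the brass stud until its back lies on the white panel, then slide it down the slope until it is fully home, locked behind the stud's head, and let go. Work gently by feel, because the stud is not exactly where it was drawn and hard pushing would strip it; leave the two remotes and the ring dish in the tray where they are.

Things in the scene. Friction and masses are not known exactly. Their poses are not given: they have to be found in the camera images.
- cradle: The green cradle (all sizes here in mm); origin at the centre of its underside, 18 below cradle_center, same axes. Keyhole through the back plate on the centre line: entry hole centred at x = -8, 24 long (x) by 22 wide (y), with cut corners; from it a slot 11 wide runs towards +x and ends at x = +17. Fully home, the stud's axis is at x = +14.
- cradle_center (a point): Centre (half-way up) of the loose green remote cradle, 90 to 150 g: a U-channel (mm) 120 long (x) x 50 wide (y) x 36 high (z), open at the top; starts flat in the tray, z up. Two full-length side walls, 4 thick, outer faces at y = +-25: grip them from outside. The 5 thick back plate's underside is 18 below this point. A lip closes the -x end, the lower end when hung.
- stand_stud (a point): Nominal foot of the brass stud on the stand, 75 mm above the table. x points up the slope, y sideways, z straight out of the face (sloped 0.5 rad from level). Nominally the panel is at z = 0 and the stud's axis at x = y = 0, but see stand. Stud: neck diameter 6; round head diameter 18 (top edge bevelled by 1), its underside 7 and its top 12 above the panel.
- stand: Fixed dark wooden stand, 160 mm deep, 150 wide; origin under its centre, x towards the high back, z up. Its white panel (160 up the slope, 116 wide) carries the stud. Panel and stud together sit up to 14 mm sideways and up to 4.5 in or out of the nominal place given by stand_stud, fixed, other in each start, not in any reading: feel or see it. No shift up or down the slope.
- tray: Clear glass tray, in mm 360 (x) x 300 (y), rim 20 high, walls and floor 5 thick; origin under its centre, on the table. Fixed.
- remote: Slim aluminium remote, 36 (x) x 140 (y) x 9 mm, flat in the tray, origin under its centre. To be left alone.
- puck: Round white remote, diameter 48 mm, 13 high, in the tray, origin under its centre. To be left alone.
- dish: Blue ceramic ring dish, rim diameter 76 mm, 22 high, in the tray, origin under its centre. To be left alone.

How it is judged:
By the outcome, as a careful person would: the job done as asked, in the order asked, and still so for the second after the job is handed in, with the robot touching nothing.
It also fails if it takes over 72 s, if anything falls off the work surface, if the arm or the gripper's body presses on something with over 40 N, if the wrist force passes 120 N, or if a joint passes its speed limit or range.

### The arm

A 6-joint arm with a two-finger parallel gripper is mounted at the origin on the work surface. World frame = base frame: x ahead of the robot, y to its left, z up, the work surface at z = 0. Lengths are in mm, angles in degrees, forces in N, time in s.
With the tool pointing down it reaches from about 300 to 850 mm from the base axis. Payload 4.2 kg.
Tool frame: the origin (TCP) lies between the finger pads; the fingertips stand 14 mm ahead of it and the grasp point (between the pads) lies 5 mm behind it (env.finger_overhang is the distance from the TCP to the fingertips, in mm); z points along the fingers, y is the line along which they close (so a half turn about z gives the same grasp; the last joint's range is limited). The gripper opens to 91 mm and grips with 3 to 60 N. Pads are 32 mm wide; open, the fingers measure 118 mm over their backs; the gripper's body (76 mm by 178 mm) begins 60 mm behind the grasp point.
Start: joints at [62.853, 18.312, 89.639, -0, 72.044, -1.146], TCP at [252.075, 516.817, 227.976] pointing down, gripper open.
Joint ranges: [-177.97, 177.97], [-48.28, 115.42], [12.27, 149.76], [-77.06, 257.06], [2.81, 150.46], [-146.56, 146.56]. Speed limits (degrees/s): [147.25, 147.25, 180, 180, 180, 180].

### API

Orientations are given as [roll, pitch, yaw] about the fixed x, y, z axes, in that order (R = Rz(yaw) Ry(pitch) Rx(roll)).
In Python, from workcell import status, cams, env, finder gives the robot as it stands.
- The arm moves only by the tool apply_moves, never from a script. Its argument "increments" is a list of rows, each a list of 7 numbers: the opening, from -1 (shut) to 1 (fully open), then the shift along the world's x, y, z in m, then the turn, a rotation vector about the world's x, y, z in degrees. In form: [[gripper, x, y, z, ax, ay, az], ...]. A call has 1 to 5 rows; each row shifts and turns the commanded pose from where the row before left it; what a row does not reach is not made up. A row lasts 1/12 s, in which the tool goes at most 41.7 mm and 7.16 degrees, less where a joint would pass 70% of its speed; a pose out of reach is approached as far as the arm can. A call with a gripper value outside its range is refused whole. The fingers move at their own pace and stop on an object; "newtons" is the grip in N (left out, the last holds). Time passes only in rows, so rows that do not move let the fingers close. It gives the time, the measured TCP pose, the force, the opening and the grip force at its end, in the units of the state.
- status.state(): the state, without advancing time (a new reading comes with each control period).
- cams.grab_frame(name): name is "side" or "top"; returns a dict with "color" (480x640x3 uint8, red, green, blue), "intrinsics" (3x3 intrinsics, pixels), "R" (3x3) and "t" (3): a world point X has camera coordinates R X + t. Camera axes: x right, y down, z forward; pixel columns grow to the right and rows downward; lengths in mm; the calibration is good to about 2 mm. A picture is of the moment at which its call begins. There is no depth.
- env.job_done(): hands the job in; it is judged then, once.
Trained networks look in the newest picture that a camera, given by its name, has taken for a name from the list of things; names that differ only in an ending like _2 or _b are one class to them, and where a whole thing is asked for, a point or a joint stands for the part that bears it (a point fixed in the world has none). Each returns a list of dicts, best first, with "score" (0 to 1); they miss things now and then, are a little off and sometimes report something else, mostly with a low value. They report only what shows in the picture. A call takes as long as a camera call.
- finder.boxes_of(query, camera): "rect" ([left, top, width, height] in pixels, round what is visible of it).
- finder.trace(query, camera): "pixels" (480x640 bool, what is visible of it) and "rect" ([left, top, width, height] in pixels, round what is visible of it).
The state is a dict: "time_s": time; "qpos": joint angles; "qvel": joint speeds; "effort": joint torques, N m; "ee_pos": TCP position; "ee_rot": TCP orientation; "force": force on the tool from outside, world axes, zero at the start; "torque": the same for the moment, N m; "gripper_width": finger opening in mm; "gripper_force": force on a finger pad.
Only numpy, scipy, OpenCV 4.12 (cv2) and the standard library are available. Lean on these libraries where they do the work, as an engineer would, in place of code of your own. Each camera call takes 0.05 s, during which the arm holds its last target. There are 200 camera calls.

## Working session

There is one attempt and no reset: what is moved stays moved. The work goes in short steps, Python scripts to look and compute and a tool call to move; the robot and the scene stay as the last step left them, time stands still between calls to the robot, and variables do not carry over. Pictures are saved under pics/ and viewed, at most 10 in all, crops included, and the job is handed in when it is done.

Besides the shell and the picture viewer there is one more tool, called after "Call:" in YAML: its name, and indented under it one key for each argument. apply_moves: Moves the arm, as the interface text tells. Its arguments: {"type":"object","properties":{"increments":{"type":"array","items":{"type":"array","items":{"type":"number"}}},"newtons":{"type":"number"}},"required":["increments"]}

```bash
ls; mkdir -p pics; python3 - <<'E'
from workcell import status,cams,env,finder
import cv2,numpy as np
s=status.state();print(s['time_s'],s['ee_pos'],s['ee_rot'],s['force'],s['gripper_width'],env.finger_overhang)
fs=[]
for c in('side','top'):
    f=cams.grab_frame(c);print(c,f['intrinsics'].tolist(),np.round(f['R'],4).tolist(),np.round(f['t'],1).tolist())
    cv2.imwrite(f'pics/{c}0.png',f['color'][:,:,::-1])
    for q in('cradle','stand','tray','stand_stud','remote','puck','dish'):
        try:print(c,q,[(np.round(b['rect'],1).tolist(),round(b['score'],2)) for b in finder.boxes_of(q,c)[:2]])
        except Exception as e:print(q,e)
E
```

```text
pics
0.0 [251.85489813 516.38469929 227.13857632] [-1.79902642e+02 -6.63658820e-04  1.54002467e+02] [ 0.1080255  -0.2871576   0.34505139] 91.429777559415 14.0
side [[448.54903006889526, 0.0, 324.5337936611053], [0.0, 448.54903006889526, 239.94321824001446], [0.0, 0.0, 1.0]] [[-0.804, -0.5944, 0.0126], [-0.4586, 0.6065, -0.6495], [0.3784, -0.528, -0.7603]] [476.2, 364.5, 507.9]
side cradle [([415.7, 210.0, 76.9, 54.8], 0.98)]
side stand [([181.5, 292.5, 178.0, 187.5], 0.75)]
side tray [([272.9, 153.3, 251.6, 193.0], 0.97), ([357.4, 175.4, 48.0, 51.8], 0.48)]
side stand_stud [([187.2, 292.3, 174.6, 187.7], 0.64)]
side remote [([356.0, 175.2, 51.2, 50.5], 0.76)]
side puck [([319.7, 201.0, 28.2, 18.9], 0.71), ([184.1, 290.7, 176.2, 189.3], 0.64)]
side dish [([347.9, 155.3, 37.1, 28.9], 0.64)]
top [[571.4602171118662, 0.0, 301.2972322080277], [0.0, 571.4602171118662, 237.44513624829267], [0.0, 0.0, 1.0]] [[-0.0058, -0.9997, 0.0253], [-0.9896, 0.0021, -0.1439], [0.1438, -0.0259, -0.9893]] [-37.0, 611.1, 949.6]
top cradle [([390.3, 278.4, 39.0, 77.3], 0.96)]
top stand [([418.8, 170.2, 39.2, 41.7], 0.69), ([132.7, 221.2, 101.5, 110.5], 0.56)]
top tray [([300.7, 170.1, 183.5, 212.4], 0.87)]
top stand_stud [([130.8, 222.4, 102.5, 112.1], 0.78)]
top remote [([375.9, 217.6, 79.6, 20.9], 0.81)]
top puck [([354.8, 187.9, 23.9, 24.5], 0.63)]
top dish [([420.0, 172.5, 36.8, 39.3], 0.78)]
```

View pics/top0.png

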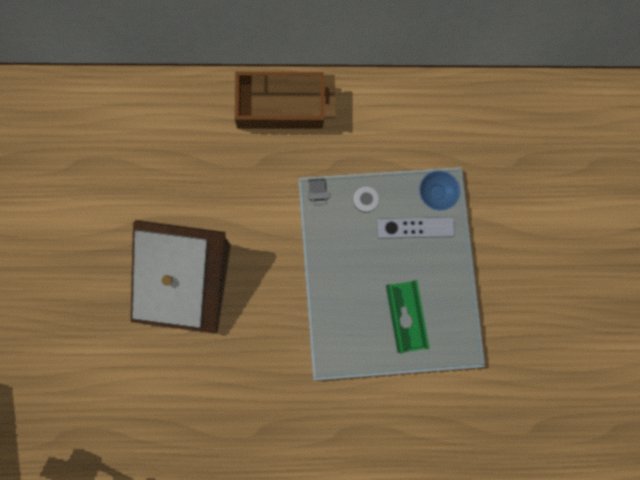

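View pics/side0.png

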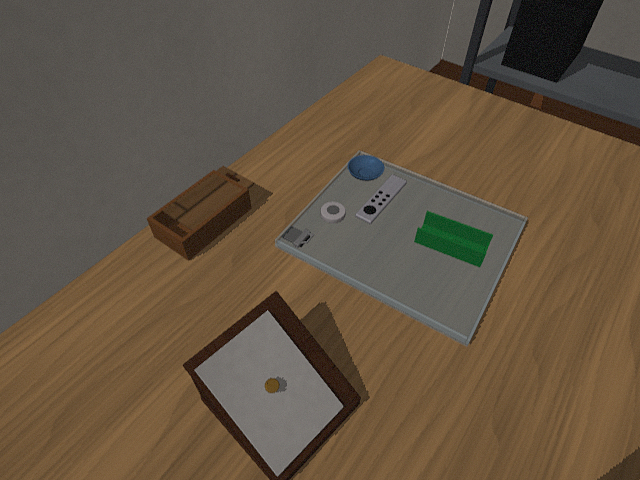

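The top view shows the green cradle at about (407,317), with the entry hole at (406,321) and the slot running up-image (+x world). The stand's panel is at about (170,280) and the stud at (167,281). In the side view the stud head is at (272,385), and the stand's high back faces the tray (-y). Next I fit the poses.

```bash
cat > h.py <<'E'
import numpy as np,cv2
from scipy.optimize import minimize,least_squares
from scipy.spatial.transform import Rotation as Ro
def proj(f,X):
    c=np.atleast_2d(X)@f['R'].T+f['t'];p=c@f['intrinsics'].T;return p[:,:2]/p[:,2:]
def box(a,b):return np.array([[x,y,z] for x in(a[0],b[0]) for y in(a[1],b[1]) for z in(a[2],b[2])],float)
CR=[box((-60,-25,0),(60,25,5)),box((-60,-25,0),(60,-21,36)),box((-60,21,0),(60,25,36)),box((-60,-25,0),(-56,25,36))]
def green(f):
    h=cv2.cvtColor(f['color'],cv2.COLOR_RGB2HSV);return cv2.inRange(h,(45,110,25),(80,255,255))
def render(f,parts,R,t,S=4):
    m=np.zeros((480*S,640*S),np.uint8)
    for p in parts:
        h=cv2.convexHull(np.float32(proj(f,p@R.T+t)*S+S/2));cv2.fillConvexPoly(m,np.int32(np.round(h)),255)
    return cv2.resize(m,(640,480),interpolation=cv2.INTER_AREA)/255.
E
cat > a.py <<'E'
from h import *
from workcell import cams,finder,status
F={c:cams.grab_frame(c) for c in('top','side')}
np.save('F.npy',F,allow_pickle=True)
G={}
for c,r in(('top',(370,260,80,110)),('side',(400,195,110,85))):
    g=np.zeros((480,640));x,y,w,h=r;g[y:y+h,x:x+w]=green(F[c])[y:y+h,x:x+w]/255.;
    g=cv2.morphologyEx(g,cv2.MORPH_CLOSE,np.ones((11,11)));G[c]=g;print(c,g.sum())
def cost(p,cs=('top','side')):
    R=Ro.from_euler('z',p[2],degrees=True).as_matrix()
    return sum(np.abs(render(F[c],CR,R,[p[0],p[1],5])-G[c]).sum() for c in cs)
# start from top pixel
def ray(f,uv,z):
    d=f['R'].T@np.linalg.solve(f['intrinsics'],[*uv,1]);o=-f['R'].T@f['t'];return o+d*(z-o[2])/d[2]
s=ray(F['top'],(407,317),20);print('start',s)
for cs in(('top',),('side',),('top','side')):
    r=minimize(cost,[s[0],s[1],8],args=(cs,),method='Nelder-Mead',options=dict(initial_simplex=[[s[0],s[1],8],[s[0]+10,s[1],8],[s[0],s[1]+10,8],[s[0],s[1],16]]))
    print(cs,r.x,r.fun)
print('hole ',ray(F['top'],(406,321),10))
# panel corners
obs={}
for c,(x,y,w,h) in(('top',(120,210,125,130)),('side',(175,280,190,200))):
    im=F[c]['color'];hsv=cv2.cvtColor(im,cv2.COLOR_RGB2HSV)
    m=np.zeros((480,640),np.uint8);m[y:y+h,x:x+w]=cv2.inRange(hsv,(0,0,105),(180,45,255))[y:y+h,x:x+w]
    br=np.zeros_like(m);br[y:y+h,x:x+w]=cv2.inRange(hsv,(12,120,90),(35,255,255))[y:y+h,x:x+w]
    n,l,st,ce=cv2.connectedComponentsWithStats(m);k=1+st[1:,4].argmax();m=np.uint8(l==k)*255
    cn=max(cv2.findContours(m,0,2)[0],key=len);q=cv2.convexHull(cn)
    t=cv2.approxPolyN(q,4,ensure_convex=True).reshape(-1,2) if hasattr(cv2,'approxPolyN') else cv2.approxPolyDP(q,8,True).reshape(-1,2)
    # brass inside panel
    hm=cv2.erode(cv2.fillConvexPoly(np.zeros_like(m),q,255),np.ones((15,15)));b=br&hm
    ys,xs=np.nonzero(b);obs[c]=(t,(xs.mean(),ys.mean()));print(c,st[k],t.tolist(),obs[c][1],len(xs),xs.min(),xs.max(),ys.min(),ys.max())
E
python3 a.py
```

```text
top 2093.0
side 2406.0
start [ 472.98261529 -224.94506276   20.        ]
('top',) [ 475.249297   -223.93993165    7.60703201] 208.05490196078432
('side',) [ 477.4112764  -221.89705637    7.84306452] 95.49411764705883
('top', 'side') [ 477.01420117 -222.4718575     8.41186696] 329.90588235294115
hole  [ 466.02372477 -225.0307366    10.        ]
top [ 133  231   73   96 5913] [[206, 240], [199, 327], [132, 318], [135, 230]] (np.float64(166.43396226415095), np.float64(279.8867924528302)) 53 163 170 276 283
side [  195   310   148   166 11976] [[343, 406], [277, 476], [194, 369], [267, 310]] (np.float64(271.4375), np.float64(385.28472222222223)) 144 265 278 378 392
```

```bash
cat > b.py <<'E'
from h import *
F=np.load('F.npy',allow_pickle=True).item()
obs={'top':([[206,240],[199,327],[132,318],[135,230]],(166.4,279.9)),'side':([[343,406],[277,476],[194,369],[267,310]],(271.4,385.3))}
# local order: find by nearest
def model(p):
    R=Ro.from_euler('z',p[3],degrees=True).as_matrix()@Ro.from_euler('y',-0.5).as_matrix()
    C=np.array([[-80,-58,0],[-80,58,0],[80,58,0],[80,-58,0]])+[p[4],0,0]
    return R,C@R.T+p[:3],R@[0,0,11.]+p[:3]
def res(p,cs,w=3):
    o=[]
    for c in cs:
        R,C,h=model(p);q=proj(F[c],C)
        for k in obs[c][0]:
            d=q-k;o+=list(d[(d**2).sum(1).argmin()])
        o+=list(w*(proj(F[c],h)[0]-obs[c][1]))
    return np.array(o)
for cs in(('top',),('side',),('top','side')):
    r=least_squares(res,[390,190,75,-98,0],args=(cs,));print(cs,r.x.round(2),r.cost.round(2),(res(r.x,cs)).round(1).tolist())
R,C,h=model(r.x);print(R.round(4).tolist(),C.round(0).tolist())
E
python3 b.py
```

```text
('top',) [530.7  164.04 143.09 -96.08 -10.15] 180.17 [6.7, 4.2, 4.0, -4.9, -9.6, -4.9, -2.2, 11.6, 0.1, -1.8]
('side',) [ 542.06  176.42   53.77 -106.73   -8.4 ] 1420.53 [-0.7, -24.3, -27.2, -3.1, 12.0, 28.8, 22.2, 5.2, -1.1, -1.1]
('top', 'side') [ 536.74  180.15   69.12 -102.72   -8.39] 1793.64 [6.7, 11.6, -3.5, -4.8, -8.7, -13.6, 5.4, 9.6, -0.8, -4.1, 1.9, -29.4, -22.1, 0.9, 9.9, 34.1, 18.6, 2.6, 0.4, -0.9]
[[-0.1933, 0.9755, 0.1056], [-0.856, -0.2202, 0.4677], [0.4794, 0.0, 0.8776]] [[497.0, 269.0, 27.0], [610.0, 243.0, 27.0], [579.0, 106.0, 103.0], [466.0, 132.0, 103.0]]
```

```bash
sed -i '/^for cs in/,$d' b.py; cat >> b.py <<'E'
for y0 in(-8,172):
  for cs in(('top',),('side',),('top','side')):
    r=least_squares(res,[530,180,75,y0,0],args=(cs,));print(cs,r.x.round(2),r.cost.round(2),(res(r.x,cs)).round(1).tolist())
E
python3 b.py
python3 -c "
import cv2
a=cv2.imread('pics/top0.png')[205:345,115:255];b=cv2.imread('pics/side0.png')[280:480,170:370]
cv2.imwrite('pics/crop.png',cv2.hconcat([cv2.resize(a,(400,400)),cv2.resize(b,(400,400))]))"
```

```text
('top',) [540.29 182.38  77.15  -8.15  -5.26] 0.17 [0.2, 0.1, 0.3, 0.0, -0.1, -0.3, -0.2, 0.2, -0.1, -0.0]
('side',) [542.57 185.22  70.36  -7.72  -4.89] 0.24 [-0.1, 0.1, -0.3, -0.1, -0.3, 0.5, 0.2, -0.0, 0.2, -0.1]
('top', 'side') [542.03 184.7   69.83  -7.87  -4.99] 9.0 [-0.7, -0.6, -0.2, -1.3, -0.1, -1.3, -0.7, -0.2, -1.4, -2.2, 0.5, 0.4, 0.2, 0.0, 0.6, 0.5, 1.0, 0.2, 2.1, 0.2]
('top',) [527.96 177.77 102.84 179.6  -13.2 ] 103.92 [2.7, -2.5, 0.8, -6.5, -8.1, 2.4, 5.4, 7.1, -0.0, -0.0]
('side',) [502.34 210.95 159.73 165.9  -14.93] 806.26 [12.7, -18.1, -20.8, -5.8, 0.9, 15.2, 10.1, 17.9, 0.7, -0.7]
('top', 'side') [531.01 187.1   73.65 170.41 -10.52] 1464.1 [6.2, 5.2, -9.3, -1.5, -14.5, -4.4, 12.0, 4.4, -4.3, -1.6, 1.5, -22.7, -9.3, -19.4, 11.5, 22.0, 5.9, 27.0, 1.2, -1.2]
```

View pics/crop.png

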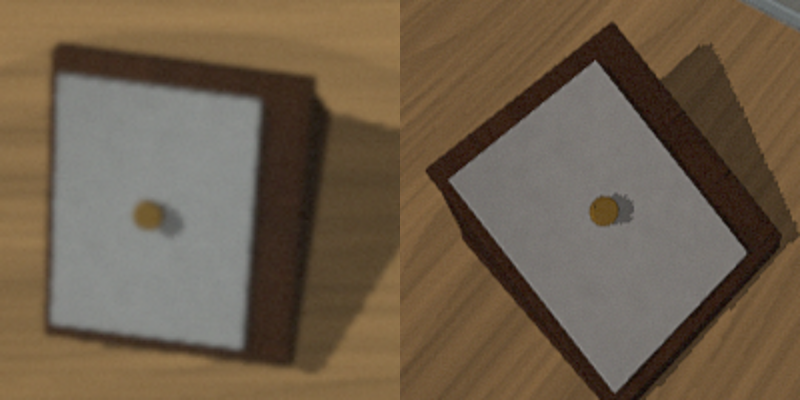

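Both crops agree that the panel slopes up towards +x, with stand yaw about -8°. It has shifted towards +y, with the stud at about (541,184). The two cameras differ by a constant of about 2 mm, so averaging gives the cradle at (476,-223), yaw 8°. I'm moving now.

Call:
apply_moves:
  increments:
    - [1,0.0112,-0.037,0,0,0,1.7]
    - [1,0.0112,-0.037,0,0,0,1.7]
    - [1,0.0112,-0.037,0,0,0,1.7]
    - [1,0.0112,-0.037,0,0,0,1.7]
    - [1,0.0112,-0.037,0,0,0,1.7]

```text
time_s: 1.32
ee_pos: [308.2, 330.2, 228.0]
ee_rot: [180.0, 0.0, 162.6]
force: [0.9, -1.4, 0.5]
gripper_width: 91.2
gripper_force: 0.0
```

Call:
apply_moves:
  increments:
    - [1,0.0112,-0.037,0,0,0,1.7]
    - [1,0.0112,-0.037,0,0,0,1.7]
    - [1,0.0112,-0.037,0,0,0,1.7]
    - [1,0.0112,-0.037,0,0,0,1.7]
    - [1,0.0112,-0.037,0,0,0,1.7]

```text
time_s: 1.73
ee_pos: [364.2, 145.1, 228.3]
ee_rot: [180.0, 0.1, 171.1]
force: [1.0, 0.5, 0.1]
gripper_width: 91.7
gripper_force: 0.0
```

Call:
apply_moves:
  increments:
    - [1,0.0112,-0.037,-0.01,0,0,1.7]
    - [1,0.0112,-0.037,-0.01,0,0,1.7]
    - [1,0.0112,-0.037,-0.01,0,0,1.7]
    - [1,0.0112,-0.037,-0.01,0,0,1.7]
    - [1,0.0112,-0.037,-0.01,0,0,1.7]

```text
time_s: 2.15
ee_pos: [420.3, -40.2, 177.9]
ee_rot: [180.0, 0.1, 179.6]
force: [1.1, 1.8, 0.1]
gripper_width: 91.2
gripper_force: 0.0
```

Call:
apply_moves:
  increments:
    - [1,0.0112,-0.037,-0.01,0,0,1.7]
    - [1,0.0112,-0.037,-0.01,0,0,1.7]
    - [1,0.0112,-0.037,-0.01,0,0,1.7]
    - [1,0.0112,-0.037,-0.01,0,0,1.7]
    - [1,0,0,0,0,0,0]

```text
time_s: 2.57
ee_pos: [466.5, -191.8, 136.4]
ee_rot: [-179.9, 0.0, -173.9]
force: [0.9, 0.1, -0.0]
gripper_width: 91.1
gripper_force: 0.0
```

Call:
apply_moves:
  increments:
    - [1,0.0098,-0.031,0,0,0,1.9]
    - [1,0,0,-0.03,0,0,0]
    - [1,0,0,-0.03,0,0,0]
    - [1,0,0,-0.03,0,0,0]
    - [1,0,0,-0.0,0,0,0]

```text
time_s: 2.98
ee_pos: [471.0, -215.3, 43.4]
ee_rot: [179.6, -0.5, -171.8]
force: [-0.5, 0.4, -0.8]
gripper_width: 91.3
gripper_force: 0.0
```

Call:
apply_moves:
  increments:
    - [1,0,0,-0.01,0,0,0]
    - [1,0,0,-0.009,0,0,0]
    - [0.3,0,0,0,0,0,0]
    - [0.1,0,0,0,0,0,0]
    - [-0.1,0,0,0,0,0,0]
  newtons: 12

```text
time_s: 3.4
ee_pos: [475.5, -217.4, 30.1]
ee_rot: [-179.9, 0.1, -171.8]
force: [-0.1, -0.1, 0.6]
gripper_width: 74.2
gripper_force: 0.0
```

Call:
apply_moves:
  increments:
    - [-1,0,0,0,0,0,0]
    - [-1,0,0,0,0,0,0]
    - [-1,0,0,0,0,0,0]
    - [-1,0,0,0,0,0,0]
    - [-1,0,0,0,0,0,0]
  newtons: 15

```text
time_s: 3.82
ee_pos: [475.4, -217.8, 29.7]
ee_rot: [-179.9, 0.1, -171.8]
force: [-0.2, -2.1, 4.6]
gripper_width: 50.1
gripper_force: 15.0
```

Call:
apply_moves:
  increments:
    - [-1,0,0,0.005,0,0,0]
    - [-1,0,0,0.015,0,0,0]
    - [-1,0,0,0.03,0,0,0]
    - [-1,0,0,0.03,0,0,0]
    - [-1,0,0,0.03,0,0,0]
  newtons: 25

```text
time_s: 4.23
ee_pos: [473.7, -216.4, 139.6]
ee_rot: [179.9, -0.1, -171.8]
force: [1.5, 0.0, -1.2]
gripper_width: 50.0
gripper_force: 25.0
```

Call:
apply_moves:
  increments:
    - [-1,0,0.01,0.03,0,0,-2]
    - [-1,0.003,0.025,0.02,0,0,-2]
    - [-1,0.003,0.035,0.01,0,0,-2]
    - [-1,0.003,0.035,0.0,0,0,-2]
    - [-1,0.003,0.035,0,0,0,-2]

```text
time_s: 4.65
ee_pos: [486.3, -75.7, 199.8]
ee_rot: [180.0, 0.0, 178.0]
force: [0.2, 0.8, -1.9]
gripper_width: 49.8
gripper_force: 25.0
```

Call:
apply_moves:
  increments:
    - [-1,0.004,0.035,0,0,0,-2]
    - [-1,0.004,0.035,0,0,0,-2]
    - [-1,0.004,0.035,0,0,0,-2]
    - [-1,0.004,0.035,0.0,0,0,0]
    - [-1,0.004,0.035,0,0,0,0]

```text
time_s: 5.07
ee_pos: [505.6, 99.7, 198.7]
ee_rot: [-180.0, -0.1, 172.2]
force: [0.1, -0.1, -1.3]
gripper_width: 50.1
gripper_force: 25.0
```

Call:
apply_moves:
  increments:
    - [-1,0,0.02,0,-0.8,-5.67,0]
    - [-1,0,0.02,0,-0.8,-5.67,0]
    - [-1,0,0.02,0,-0.8,-5.67,0]
    - [-1,0,0.02,0.0,-0.8,-5.67,0]
    - [-1,0,0.01,0,-0.8,-5.67,0]

```text
time_s: 5.48
ee_pos: [505.8, 188.8, 199.1]
ee_rot: [-180.0, 28.5, 172.2]
force: [0.8, -0.8, -2.1]
gripper_width: 49.9
gripper_force: 25.0
```

Call:
apply_moves:
  increments:
    - [-1,0,0,0,0,0,0]
    - [-1,0,0,0,0,0,0]
    - [-1,0,0,0,0,0,0]

```text
time_s: 5.73
ee_pos: [506.9, 186.6, 199.1]
ee_rot: [-179.8, 28.2, 172.2]
force: [-0.3, 0.2, -1.5]
gripper_width: 50.1
gripper_force: 25.0
```

```bash
python3 - <<'E'
from h import *
from workcell import cams,status
F={c:cams.grab_frame(c) for c in('top','side')};np.save('F2.npy',F,allow_pickle=True)
s=status.state();print(s['ee_pos'],s['ee_rot'],s['force'],s['torque'])
T=Ro.from_euler('xyz',s['ee_rot'],degrees=True).as_matrix();R=T@np.diag([-1,-1,1])@np.diag([1,-1,-1]);o=[]
R=T@np.diag([-1.,1,-1])
for c in F:
    im=F[c]['color'][:,:,::-1].copy();pc=proj(F[c],[s['ee_pos']])[0].astype(int)
    for p in CR:
        h=np.int32(proj(F[c],(p-[0,0,24.7])@R.T+s['ee_pos']));cv2.polylines(im,[cv2.convexHull(h)],True,(0,0,255),1)
    x,y=pc-80;x=max(0,min(480,x));y=max(0,min(320,y));o.append(cv2.resize(im[y:y+160,x:x+160],(400,400)));print(c,x,y)
cv2.imwrite('pics/hover.png',cv2.hconcat(o))
E
```

```text
[507.76665793 186.22319641 199.40219666] [-179.85250964   28.23744947  172.08344899] [ 0.35597204  0.097957   -1.40995165] [0.11100854 0.40768147 0.01186289]
top 67 213
side 204 274
```

View pics/hover.png

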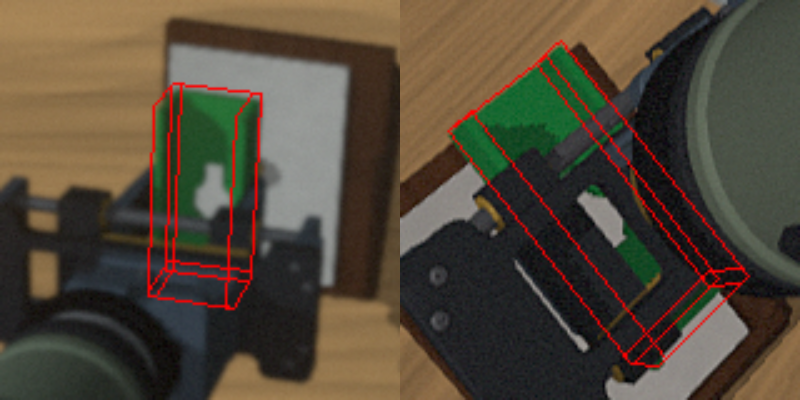

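```bash
cat > c.py <<'E'
exec(open('b.py').read().split("for y0 in")[0])
F1=F;F2=np.load('F2.npy',allow_pickle=True).item()
def shifted(f,b):g=dict(f);g['t']=f['t']+f['R']@np.array([b[0],b[1],0]);return g
def res2(p):
    global F
    F={'top':shifted(F1['top'],p[5:7]),'side':shifted(F1['side'],-p[5:7])}
    return np.r_[res(p[:5],('top','side')),(p[5:7])/3,(p[2]-75)/6]
r=least_squares(res2,[541,184,75,-8,-5,-1,-1]);print('stud',r.x.round(2),r.cost.round(2));b=r.x[5:7]
e=np.array([507.77,186.22,199.40]);T=Ro.from_euler('xyz',[-179.85,28.24,172.08],degrees=True).as_matrix();R=T@np.diag([-1.,1,-1])
W=box((35,-40,0),(80,40,40))-[0,0,24.7]
for c,sg in(('top',1),('side',-1)):
    for bb in((0,0),b*sg):
        f=shifted(F2[c],bb);g=green(f)/255.;w=render(f,[W],R,e)>.5
        cost=lambda p:(np.abs(render(f,CR,R,e+R@[p[0],p[1],-24.7],8)-g)*w).sum()
        q=minimize(cost,[0,0],method='Nelder-Mead',options=dict(initial_simplex=[[0,0],[4,1],[-1,4]]));print(c,np.round(bb,2),q.x.round(2),q.fun.round(1),w.sum())
E
python3 c.py
```

```text
stud [541.36 184.55  71.85  -7.86  -4.98  -0.75  -1.03] 1.16
top [0 0] [-4.18  1.05] 148.5 2589
top [-0.75 -1.03] [-3.32  2.28] 154.2 2587
side [0 0] [-0.18  1.41] 49.8 4096
side [0.75 1.03] [-0.73  0.34] 36.8 4104
```

The picture shows the cradle held straight, following the predicted outline within about 2 px, with the stand below it. I'll descend to just above the stud and look through the keyhole.

Call:
apply_moves:
  increments:
    - [-1,0.0048,0,-0.022,0,0,0]
    - [-1,0.0048,0,-0.022,0,0,0]
    - [-1,0.0048,0,-0.018,0,0,0]
    - [-1,0.0048,0,-0.018,0,0,0]
    - [-1,0,0,0,0,0,0]

```text
time_s: 6.25
ee_pos: [525.8, 184.8, 115.6]
ee_rot: [-179.6, 28.0, 172.2]
force: [-0.3, -0.3, -1.3]
gripper_width: 49.9
gripper_force: 25.0
```

```bash
cat > look.py <<'E'
import sys
from h import *
from workcell import cams,status
ss=[]
F={}
for c in('top','side'):F[c]=cams.grab_frame(c);ss.append(status.state())
np.save('F3.npy',F,allow_pickle=True)
e=np.mean([s['ee_pos'] for s in ss],0);r=ss[-1]['ee_rot'];print(e,r,ss[-1]['force'],ss[-1]['time_s'])
P=np.array([541.36,184.55,73.]);Rs=Ro.from_euler('z',-7.9,degrees=True).as_matrix()@Ro.from_euler('y',-0.5).as_matrix()
print('tcp in stud frame',Rs.T@(e-P))
o=[]
for c in F:
    im=F[c]['color'][:,:,::-1];x,y=(proj(F[c],[P])[0]-30).astype(int);o.append(cv2.resize(im[y:y+60,x:x+60],(400,400),interpolation=cv2.INTER_CUBIC))
cv2.imwrite(sys.argv[1],cv2.hconcat(o))
E
python3 look.py pics/l1.png
```

```text
[526.47186641 185.62159218 118.0786635 ] [-179.77142111   28.20459021  172.12114605] [ 0.2318614  -1.15513596  0.48257572] 6.35
tcp in stud frame [ 8.54104104 -0.98487057 46.70087132]
```

View pics/l1.png

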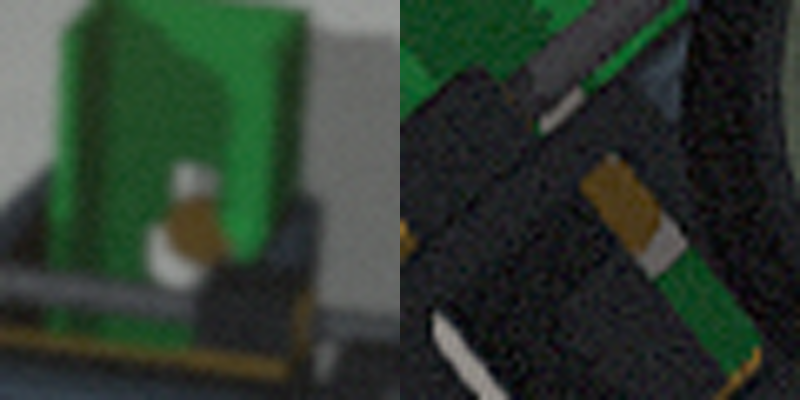

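```bash
cat > ov.py <<'E'
from h import *
import sys
F=np.load('F3.npy',allow_pickle=True).item()
P=np.array([541.36,184.55,73.]);Rs=Ro.from_euler('z',-7.9,degrees=True).as_matrix()@Ro.from_euler('y',-0.5).as_matrix()
e=np.array([526.47,185.62,118.08]);T=Ro.from_euler('xyz',[-179.77,28.2,172.12],degrees=True).as_matrix();R=T@np.diag([-1.,1,-1])
dx,dy=map(float,sys.argv[2:4]);b=np.array([-.75,-1.03,0])
K=np.array([(-20,-7),(-16,-11),(0,-11),(4,-5.5),(17,-5.5),(17,5.5),(4,5.5),(0,11),(-16,11),(-20,7)],float)
a=np.linspace(0,2*np.pi,40);o=[]
for c,s in(('top',1),('side',-1)):
    f=dict(F[c]);f['t']=f['t']+f['R']@(b*s)
    print(c,'cam',(-f['R'].T@f['t']).round())
    x,y=(proj(f,[P])[0]-30).astype(int);im=cv2.resize(F[c]['color'][y:y+60,x:x+60,::-1],(400,400),interpolation=cv2.INTER_CUBIC)
    tp=lambda X:np.int32((proj(f,X)-[x,y]+.5)*400/60)
    for z,col in((5,(0,0,255)),(0,(255,0,255))):
        cv2.polylines(im,[tp((np.c_[K,0*K[:,:1]+z-24.7]+[dx,dy,0])@R.T+e)],True,col,1)
    for rr,z in((8,12),(9,11)):cv2.polylines(im,[tp(np.c_[rr*np.cos(a),rr*np.sin(a),0*a+z]@Rs.T+P)],True,(255,255,0),1)
    o.append(im)
cv2.imwrite(sys.argv[1],cv2.hconcat(o))
E
python3 ov.py pics/o1.png -1 0
```

```text
top cam [ 469.  -13. 1028.]
side cam [357. 329. 617.]
```

View pics/o1.png

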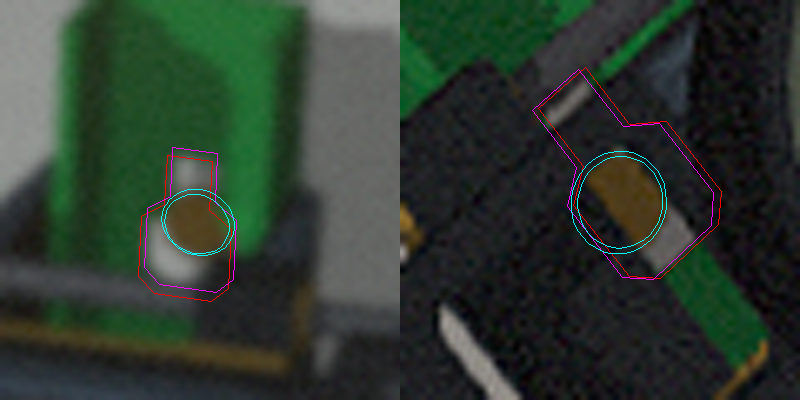

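The overlay agrees with both cameras to about 1.5 mm. The stud head at top-crop (200,230) sits inside the keyhole outline, about 1 mm to the +y side. I'll correct that and descend along the panel normal by feel.

Call:
apply_moves:
  increments:
    - [-1,0.0001,0.001,0,0,0,0]
    - [-1,0.0014,-0.0002,-0.0026,0,0,0]
    - [-1,0.0014,-0.0002,-0.0026,0,0,0]
    - [-1,0.001,-0.0001,-0.0018,0,0,0]
    - [-1,0,0,0,0,0,0]

```text
time_s: 6.77
ee_pos: [529.9, 187.3, 112.0]
ee_rot: [-179.8, 28.3, 172.2]
force: [0.0, 0.5, -0.8]
gripper_width: 49.7
gripper_force: 25.0
```

Call:
apply_moves:
  increments:
    - [-1,0.0007,-0.0001,-0.0013,0,0,0]
    - [-1,0.0007,-0.0001,-0.0013,0,0,0]
    - [-1,0,0,0,0,0,0]

```text
time_s: 7.02
ee_pos: [531.2, 187.1, 109.1]
ee_rot: [-179.8, 28.2, 172.2]
force: [-0.0, 0.0, -0.5]
gripper_width: 49.9
gripper_force: 25.0
```

Call:
apply_moves:
  increments:
    - [-1,0.0007,-0.0001,-0.0013,0,0,0]
    - [-1,0,0,0,0,0,0]

```text
time_s: 7.18
ee_pos: [532.0, 187.0, 107.8]
ee_rot: [-179.8, 28.2, 172.2]
force: [-0.2, 0.0, -1.2]
gripper_width: 49.7
gripper_force: 25.0
```

Call:
apply_moves:
  increments:
    - [-1,0.0007,-0.0001,-0.0013,0,0,0]
    - [-1,0,0,0,0,0,0]

```text
time_s: 7.35
ee_pos: [532.7, 186.9, 106.5]
ee_rot: [-179.8, 28.2, 172.2]
force: [0.5, 0.0, -1.5]
gripper_width: 50.0
gripper_force: 25.0
```

Call:
apply_moves:
  increments:
    - [-1,0.0007,-0.0001,-0.0013,0,0,0]
    - [-1,0,0,0,0,0,0]

```text
time_s: 7.52
ee_pos: [533.4, 186.8, 105.2]
ee_rot: [-179.8, 28.2, 172.2]
force: [-0.3, 0.6, -0.6]
gripper_width: 49.6
gripper_force: 25.0
```

Call:
apply_moves:
  increments:
    - [-1,0.0007,-0.0001,-0.0013,0,0,0]
    - [-1,0,0,0,0,0,0]

```text
time_s: 7.68
ee_pos: [534.1, 186.7, 103.9]
ee_rot: [-179.8, 28.2, 172.2]
force: [-1.0, -0.7, -1.2]
gripper_width: 49.6
gripper_force: 25.0
```

Call:
apply_moves:
  increments:
    - [-1,0.0007,-0.0001,-0.0013,0,0,0]
    - [-1,0,0,0,0,0,0]

```text
time_s: 7.85
ee_pos: [534.8, 186.6, 102.6]
ee_rot: [-179.8, 28.2, 172.2]
force: [-0.1, 0.4, -1.4]
gripper_width: 49.9
gripper_force: 25.0
```

Call:
apply_moves:
  increments:
    - [-1,0.0005,-0.0001,-0.0009,0,0,0]
    - [-1,0,0,0,0,0,0]

```text
time_s: 8.02
ee_pos: [535.3, 186.5, 101.8]
ee_rot: [-179.8, 28.2, 172.2]
force: [-0.2, -0.1, -1.1]
gripper_width: 49.9
gripper_force: 25.0
```

Call:
apply_moves:
  increments:
    - [-1,0.0005,-0.0001,-0.0009,0,0,0]
    - [-1,0,0,0,0,0,0]

```text
time_s: 8.18
ee_pos: [535.8, 186.4, 100.9]
ee_rot: [-179.8, 28.2, 172.2]
force: [0.7, 0.1, -2.0]
gripper_width: 49.7
gripper_force: 25.0
```

Call:
apply_moves:
  increments:
    - [-1,0.0005,-0.0001,-0.0009,0,0,0]
    - [-1,0,0,0,0,0,0]

```text
time_s: 8.35
ee_pos: [536.3, 186.3, 100.0]
ee_rot: [-179.8, 28.2, 172.2]
force: [0.0, -0.2, -0.9]
gripper_width: 49.4
gripper_force: 25.0
```

Call:
apply_moves:
  increments:
    - [-1,0.0005,-0.0001,-0.0009,0,0,0]
    - [-1,0,0,0,0,0,0]

```text
time_s: 8.52
ee_pos: [536.6, 186.3, 99.3]
ee_rot: [-179.8, 28.3, 172.2]
force: [-3.6, -0.2, 0.8]
gripper_width: 49.9
gripper_force: 25.0
```

Call:
apply_moves:
  increments:
    - [-1,0.0003,0,-0.0005,0,0,0]
    - [-1,0,0,0,0,0,0]

```text
time_s: 8.68
ee_pos: [536.7, 186.3, 99.2]
ee_rot: [-179.8, 28.3, 172.2]
force: [-7.1, 0.7, 4.8]
gripper_width: 49.9
gripper_force: 25.0
```

Contact came at panel depth (h ≈ 0.6 mm), so the keyhole is over the stud and the back is on the panel. I'll ease off slightly and slide down the slope.

Call:
apply_moves:
  increments:
    - [-1,-0.0003,0,0.0005,-0.04,-0.3,0]
    - [-1,0,0,0,0,0,0]

```text
time_s: 8.85
ee_pos: [536.7, 186.2, 99.2]
ee_rot: [-179.8, 28.6, 172.2]
force: [-1.0, -1.0, 0.7]
gripper_width: 49.9
gripper_force: 25.0
```

Call:
apply_moves:
  increments:
    - [-1,-0.0017,0.0002,-0.001,0,0,0]
    - [-1,-0.0017,0.0002,-0.001,0,0,0]
    - [-1,-0.0017,0.0002,-0.001,0,0,0]
    - [-1,0,0,0,0,0,0]

```text
time_s: 9.18
ee_pos: [532.0, 187.3, 96.6]
ee_rot: [-179.9, 28.6, 172.2]
force: [0.3, 0.1, 4.2]
gripper_width: 49.6
gripper_force: 25.0
```

Call:
apply_moves:
  increments:
    - [-1,-0.0017,0.0002,-0.0009,0,0,0]
    - [-1,-0.0017,0.0002,-0.0009,0,0,0]
    - [-1,-0.0017,0.0002,-0.0009,0,0,0]
    - [-1,0,0,0,0,0,0]

```text
time_s: 9.52
ee_pos: [526.3, 187.6, 93.5]
ee_rot: [-179.8, 28.6, 172.2]
force: [-0.8, 0.1, 4.5]
gripper_width: 49.9
gripper_force: 25.0
```

Call:
apply_moves:
  increments:
    - [-1,-0.0017,0.0002,-0.0009,0,0,0]
    - [-1,-0.0017,0.0002,-0.0009,0,0,0]
    - [-1,0,0,0,0,0,0]

```text
time_s: 9.77
ee_pos: [522.9, 187.9, 91.6]
ee_rot: [-179.8, 28.5, 172.2]
force: [-0.6, 0.3, 4.6]
gripper_width: 49.8
gripper_force: 25.0
```

Call:
apply_moves:
  increments:
    - [-1,-0.0017,0.0002,-0.0009,0,0,0]
    - [-1,-0.0013,0.0002,-0.0007,0,0,0]
    - [-1,0,0,0,0,0,0]

```text
time_s: 10.02
ee_pos: [519.9, 188.2, 89.9]
ee_rot: [-179.8, 28.5, 172.2]
force: [-0.6, -0.5, 4.7]
gripper_width: 49.9
gripper_force: 25.0
```

Call:
apply_moves:
  increments:
    - [-1,-0.0009,0.0001,-0.0005,0,0,0]
    - [-1,0,0,0,0,0,0]

```text
time_s: 10.18
ee_pos: [519.1, 188.3, 89.5]
ee_rot: [-179.8, 28.5, 172.2]
force: [0.1, 0.3, 4.7]
gripper_width: 49.8
gripper_force: 25.0
```

Call:
apply_moves:
  increments:
    - [-1,-0.0009,0.0001,-0.0005,0,0,0]
    - [-1,0,0,0,0,0,0]

```text
time_s: 10.35
ee_pos: [518.3, 188.4, 89.0]
ee_rot: [-179.8, 28.6, 172.2]
force: [0.1, 0.4, 4.6]
gripper_width: 49.6
gripper_force: 25.0
```

Call:
apply_moves:
  increments:
    - [-1,-0.0009,0.0001,-0.0005,0,0,0]
    - [-1,0,0,0,0,0,0]

```text
time_s: 10.52
ee_pos: [517.4, 188.6, 88.6]
ee_rot: [-179.8, 28.6, 172.2]
force: [-0.9, -0.4, 4.2]
gripper_width: 50.2
gripper_force: 25.0
```

Call:
apply_moves:
  increments:
    - [-1,-0.0006,0.0001,-0.0003,0,0,0]
    - [-1,0,0,0,0,0,0]

```text
time_s: 10.68
ee_pos: [516.9, 188.6, 88.3]
ee_rot: [-179.8, 28.6, 172.2]
force: [0.5, -0.5, 3.9]
gripper_width: 49.8
gripper_force: 25.0
```

Call:
apply_moves:
  increments:
    - [-1,-0.0006,0.0001,-0.0003,0,0,0]
    - [-1,0,0,0,0,0,0]

```text
time_s: 10.85
ee_pos: [516.7, 188.7, 88.3]
ee_rot: [-179.8, 28.6, 172.2]
force: [4.5, -1.8, 3.6]
gripper_width: 49.8
gripper_force: 25.0
```

Call:
apply_moves:
  increments:
    - [-1,-0.0005,0.0001,-0.0003,0,0,0]
    - [-1,0,0,0,0,0,0]
    - [-1,0,0,0,0,0,0]

```text
time_s: 11.1
ee_pos: [516.6, 188.7, 88.2]
ee_rot: [-179.8, 28.6, 172.2]
force: [5.6, -1.6, 3.9]
gripper_width: 49.9
gripper_force: 25.0
```

```bash
python3 look.py pics/l2.png
```

```text
[516.61115533 188.7414783   88.21962801] [-179.80788327   28.6330955   172.22665671] [ 4.68266909 -1.92251218  3.3319441 ] 11.2
tcp in stud frame [-14.72192138   0.7501052   25.38529599]
```

The stop is firm after 23 mm of travel, at stud-frame x = -14.7, which matches home. I'll release and retreat along the panel normal.

Call:
apply_moves:
  increments:
    - [0.2,0,0,0,0,0,0]
    - [0.3,0,0,0,0,0,0]
    - [0.5,0,0,0,0,0,0]
    - [0.6,0,0,0,0,0,0]
    - [0.6,0,0,0,0,0,0]
  newtons: 5

```text
time_s: 11.62
ee_pos: [515.2, 188.7, 87.2]
ee_rot: [-179.8, 28.5, 172.2]
force: [-0.3, 0.2, 0.8]
gripper_width: 72.6
gripper_force: 0.0
```

Call:
apply_moves:
  increments:
    - [0.6,-0.0047,0.0007,0.0088,0,0,0]
    - [0.6,-0.0095,0.0013,0.0176,0,0,0]
    - [0.6,-0.0143,0.002,0.0263,0,0,0]
    - [0.6,-0.0143,0.002,0.0263,0,0,0]
    - [0.6,-0.0143,0.002,0.0263,0,0,0]

```text
time_s: 12.03
ee_pos: [457.4, 196.6, 193.5]
ee_rot: [-179.8, 28.5, 172.2]
force: [0.9, -0.6, 0.8]
gripper_width: 73.2
gripper_force: 0.0
```

Call:
apply_moves:
  increments:
    - [0.6,-0.0143,0.002,0.0263,0,0,0]
    - [0.6,-0.0143,0.002,0.0263,0,0,0]
    - [0.6,-0.025,0,0.02,0,0,0]
    - [0.6,-0.025,0,0.02,0,0,0]
    - [0.6,0,0,0,0,0,0]

```text
time_s: 12.45
ee_pos: [378.3, 201.5, 289.3]
ee_rot: [179.8, 28.8, 172.1]
force: [0.2, -0.2, -0.2]
gripper_width: 73.0
gripper_force: 0.0
```

```bash
cat > fin.py <<'E'
from h import *
from workcell import cams,status
P=np.array([541.36,184.55,73.]);Rs=Ro.from_euler('z',-7.9,degrees=True).as_matrix()@Ro.from_euler('y',-0.5).as_matrix()
o=[]
for c in('top','side'):
    f=cams.grab_frame(c);im=f['color'][:,:,::-1].copy()
    x,y=(proj(f,[P])[0]-70).astype(int);y=min(y,340);im=cv2.resize(im[y:y+140,x:x+140],(400,400),interpolation=cv2.INTER_CUBIC)
    for p in CR:
        h=np.int32((proj(f,(p+[-14,0,0])@Rs.T+P)-[x,y]+.5)*400/140);cv2.polylines(im,[cv2.convexHull(h)],True,(0,0,255),1)
    o.append(im)
cv2.imwrite('pics/fin.png',cv2.hconcat(o));s=status.state();print(s['time_s'],s['ee_pos'],s['force'])
E
python3 fin.py
```

```text
12.55 [379.6686341  201.17356566 286.19422218] [ 0.85791024  0.46201031 -0.67162638]
```

View pics/fin.png

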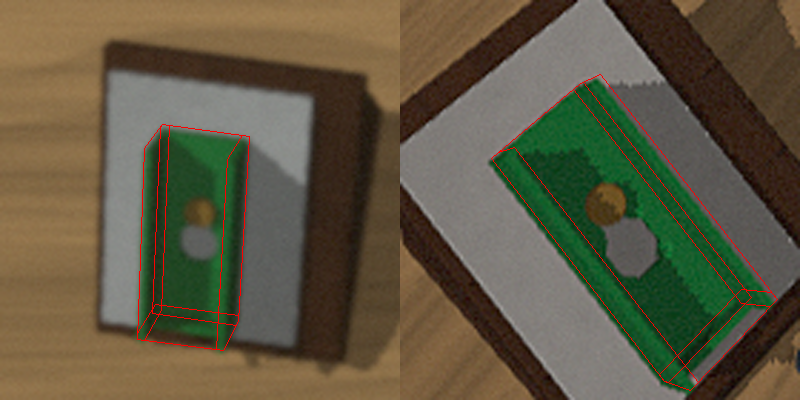

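Both views show the cradle flat on the panel. The stud head covers the slot end, at crop (200,212) in the top view and (606,205) in the side view, with the entry hole empty below it. The outline matches the home pose, so I'm handing in.

```bash
python3 -c "
from workcell import env
print(env.job_done())"
```

```text
the job is handed in; nothing more can be done
None
```

The cradle is hung on the stud, slid fully home and released. The remotes and ring dish were left untouched, and I handed the job in at about 12.6 s of robot time.

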